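# Lay the graphite mould half down and push it home

## Task

The graphite mould half stands on end on its padded bed. Without picking it up, push it over with the fingers so that it lies on its flat back with the bottle-shaped hollow facing up, then push its bottom end along the pad until its top end sits flush against the stop bar, and move clear. Leave the two bottles and the swab where they are.

Things in the scene. Friction and masses are not known exactly. Their poses are not given: they have to be found in the camera images.
- mould: dark graphite mould half: block 50 (own x) by 70 (y) by 160 mm (z), about 0.8 kg, loose, standing on end on the pad. Origin: centre of its bottom end; own z runs up to its top end, +x out of the plain flat back (25 mm off), -x out of the front with the hollow. Standing, its back faces the stop within 10 degrees. Laid down: -x up, z level towards the stop, origin 25 mm above the pad
- mould_face (a point): point on the mould's front face, 25 mm to -x of its mid-line, 135 mm above its bottom end, axes as the mould's; a good height to push at: it tips about its lower back edge and falls past 18 degrees; pushed low down it slides. Here the hollow is a neck, radius 13 mm; the face is flat 13 to 35 mm either side. Below it widens to a bottle of radius 24 mm, 14 to 85 mm up
- mould_head (a point): centre of the mould's top end, 160 mm along own z from its origin; axes as the mould's
- mould_edge (a point): middle of the mould's lower back edge, 25 mm along own x from its origin, about which it tips; stays down at pad height throughout
- bed: fixed flat bed: steel plate 380 mm long (own x, -200 to 180 mm) by 200 mm wide (y), with a grey heat-proof pad (x -195 to 160 mm, 180 mm wide) whose surface is 8 mm above the work surface. Origin on the work surface; own +x points level along the bed to the stop, z up
- stop_face (a point): middle of the near face of the stop bar, at pad height, 160 mm along the bed's +x from its origin; fixed bar, 180 mm long along y, 6 mm thick, 34 mm high above the pad (lower than the lying mould, 50 mm). Axes as the bed's; the face looks to -x
- tall_bottle: the taller glass bottle, slender with a long sloping neck, 72 mm across, 225 mm tall, standing on the work surface beside the bed; origin at the centre of its underside, z up. To be left alone
- short_bottle: the shorter glass bottle, straight-sided with a short neck, 64 mm across, 158 mm tall, standing on the work surface beside the bed; origin at the centre of its underside, z up. To be left alone
- swab: swab lying on the work surface on the side of the bed nearer the robot: steel rod along own x from -120 to 50 mm with a wooden grip at -120 to -70 mm and a grey square head 28 mm thick at 50 to 120 mm, at most 28 mm high; origin at the underside. To be left alone
Things that resemble listed ones, but are neither listed nor needed, are in the scene too. What is meant by the mould is not blue, orange or red, and is the larger of those in its own colour.

How it is judged:
By the outcome, as a careful person would: the job done as asked, in the order asked, and still so for the second after the job is handed in, with the robot touching nothing.
It also fails if it takes over 45 s, if anything falls off the work surface, if the arm or the gripper's body presses on something with over 40 N, if the wrist force passes 120 N, or if a joint passes its speed limit or range.

## Robot

A 6-joint arm with a two-finger parallel gripper is mounted at the origin on the work surface. World frame = base frame: x ahead of the robot, y to its left, z up, the work surface at z = 0. Lengths are in mm, angles in rad, forces in N, time in s.
With the tool pointing down it reaches from about 400 to 825 mm from the base axis. Payload 7 kg.
Tool frame: the origin (TCP) lies at the very end of the fingers, on their centre line; the grasp point (between the pads) lies 19 mm behind it; z points along the fingers, y is the line along which they close (so a half turn about z gives the same grasp; the last joint's range is limited). The gripper opens to 88 mm and grips with 3 to 60 N. Pads are 19 mm wide; open, the fingers measure 130 mm over their backs; the gripper's body (78 mm by 193 mm) begins 47 mm behind the grasp point.
Start: joints at [1.51, 0.359, 0.012, 0, -1.224, -0.288], TCP at [230.703, 634.328, 226.561] pointing down, gripper open.
Joint ranges: [-3.07, 3.07], [-1.43, 2.12], [-1.02, 1.25], [-3.03, 1.67], [-3.05, -0], [-3.03, 3.03]. Speed limits (rad/s): [2.39, 2.39, 3.01, 3.14, 3.14, 3.14].

## Interface

Orientations are given as a unit quaternion [x, y, z, w].
In Python, from plant import bot gives the robot as it stands. Calls block until the motion is done:
- bot.move_ptp(position, orientation): joint-space move of the TCP to a pose.
- bot.line_to(position, velocity=150, ori=None): straight line of the TCP; ori=None keeps the orientation; velocity is the mean speed in mm/s.
- bot.move_joints(angles): joint-space move.
- bot.move_gripper(opening, force=None): finger opening in mm; force is the grip in N (None keeps the last); returns when the fingers have stopped.
- bot.pause(seconds).
- bot.solve_ik(position, orientation): joint angles nearest the present ones, or None.
- bot.read_state(): the state.
- bot.camera(name): name is "side" or "top" or "wrist"; returns the picture (480x640x3 uint8, red, green, blue); there is no depth.
- bot.get_calibration(name): a dict with "fx", "fy", "cx", "cy" (pixels), "view" (4x4, takes a point from world to camera coordinates); the wrist camera has in their place "T_tool_cam" (4x4, takes a point from camera to tool coordinates, whose origin is the TCP and whose axes are the flange's). Camera axes: x right, y up, looking along -z (the intrinsics and any distortion apply to the point x, -y, -z); pixel columns grow to the right and rows downward; lengths in mm; the calibration is good to about 2 mm. A picture is of the moment at which its call begins: read the wrist's pose just before it. get_calibration takes no time and is no camera call.
A pose or a line that the arm cannot do raises bot.Unreachable and nothing moves.
- bot.close_job(): hands the job in, once; it reports no verdict.
The state is a dict: "t": time; "joint_pos": joint angles; "qvel": joint speeds; "tau": joint torques, N m; "tcp_pos": TCP position; "eef_rot": TCP orientation; "contact_force": force on the tool from outside, world axes, zero at the start; "moment": the same for the moment, N m; "width": finger opening in mm.
Only numpy, scipy, OpenCV 4.12 (cv2) and the standard library are available. Lean on these libraries where they do the work, as an engineer would, in place of code of your own. Each camera call takes 0.05 s, during which the arm holds its last target. There are 200 camera calls.

## Working session

There is one attempt and no reset: what is moved stays moved. The work goes in short steps, each a Python script; the robot and the scene stay as the last script left them, time stands still between calls to the robot, and variables do not carry over. Pictures are saved under pics/ and viewed, on a budget of 10 in all, crops included, one or two more only if the job needs it, and the job is handed in when it is done.

```bash
ls; mkdir -p pics
python3 - <<'E'
from plant import bot
import cv2, numpy as np
np.set_printoptions(suppress=True,precision=4)
for n in ("top","side"):
    im=bot.camera(n); cv2.imwrite(f"pics/{n}0.png",im[:,:,::-1]); c=bot.get_calibration(n); print(n,c)
print(bot.read_state())
print(bot.get_calibration("wrist"))
E
```

```text
pics
top {'fx': 526.0449483758192, 'fy': 526.0449483758192, 'cx': 318.6435375420674, 'cy': 222.7970719584541, 'view': array([[   -0.0216,    -0.9996,     0.0162,   -30.3994],
       [    0.9867,    -0.0187,     0.1617,  -575.3475],
       [   -0.1613,     0.0195,     0.9867, -1026.9499],
       [    0.    ,     0.    ,     0.    ,     1.    ]])}
side {'fx': 551.0748074323111, 'fy': 551.0748074323111, 'cx': 310.0988512285503, 'cy': 238.1954525703803, 'view': array([[    0.9894,    -0.1435,     0.0218,  -582.2459],
       [    0.0892,     0.7196,     0.6886,  -115.5971],
       [   -0.1145,    -0.6794,     0.7248, -1057.8308],
       [    0.    ,     0.    ,     0.    ,     1.    ]])}
{'t': 0.1, 'joint_pos': array([ 1.5101,  0.3593,  0.0112, -0.0003, -1.2241, -0.2881]), 'qvel': array([ 0.0006, -0.0008,  0.0025,  0.0012, -0.0004,  0.0022]), 'tau': array([ -0.0013, -58.4165,  29.3747,   7.0155,   0.0101,  -0.0001]), 'tcp_pos': array([230.5748, 633.9634, 225.7294]), 'eef_rot': array([ 0.9848, -0.1736, -0.0001,  0.0007]), 'contact_force': array([ 0.2935, -0.1631, -0.2266]), 'moment': array([-0.0059,  0.0095,  0.0007]), 'width': 87.47547431558858}
{'fx': 355.10097615876833, 'fy': 355.10097615876833, 'cx': 322.2373272781057, 'cy': 240.47553894132804, 'T_tool_cam': array([[   0.001 ,    0.9608,    0.2772,   74.4595],
       [   1.    ,   -0.0008,   -0.0006,    1.1632],
       [  -0.0004,    0.2772,   -0.9608, -157.8767],
       [   0.    ,    0.    ,    0.    ,    1.    ]])}
```

View pics/top0.png

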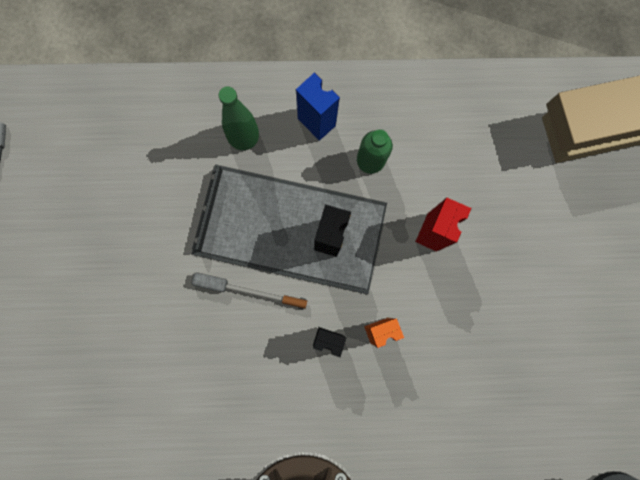

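View pics/side0.png

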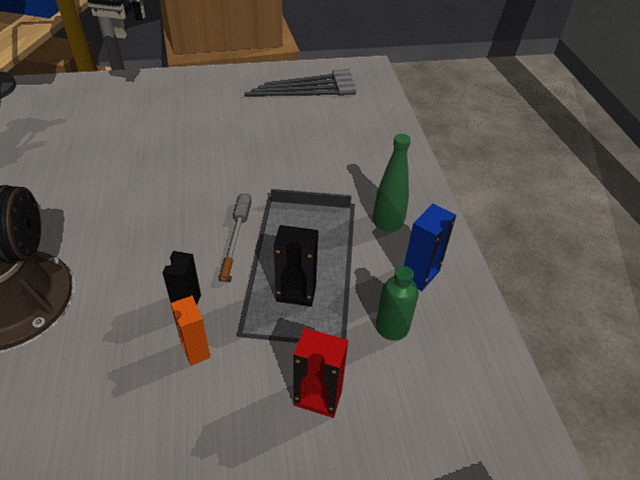

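Top view: the bed spans about (220,168), (386,204), (368,292), (195,253), with the stop at its left end. The black mould is at about (333,230) with its hollow facing right, and the red block stands behind it at (443,225). The side view agrees. Next I'll enlarge the image for corner measurements.

```bash
cat > h.py <<'E'
import cv2, numpy as np
from plant import bot
np.set_printoptions(suppress=True,precision=2)
def ray(n,u,v):
    c=bot.get_calibration(n); R=c["view"][:3,:3]; t=c["view"][:3,3]
    d=np.array([(u-c["cx"])/c["fx"],-(v-c["cy"])/c["fy"],-1.])
    return -R.T@t, R.T@d
def onz(n,u,v,z):
    o,d=ray(n,u,v); return o+d*(z-o[2])/d[2]
def proj(n,p):
    c=bot.get_calibration(n); q=c["view"]@np.r_[p,1]
    return np.array([c["cx"]-c["fx"]*q[0]/q[2], c["cy"]+c["fy"]*q[1]/q[2]])
def save(im,name): cv2.imwrite(f"pics/{name}.png",im[:,:,::-1])
E
python3 - <<'E'
from h import *
t=cv2.imread("pics/top0.png"); s=cv2.imread("pics/side0.png")
a=cv2.resize(t[155:305,185:395],None,fx=3.8,fy=3.8,interpolation=cv2.INTER_CUBIC)
a=(255*(a/255.)**.6).astype('uint8')
cv2.imwrite("pics/a.png",a); print(a.shape)
b=cv2.resize(s[180:350,230:370],None,fx=3.5,fy=3.5,interpolation=cv2.INTER_CUBIC)
b=(255*(b/255.)**.5).astype('uint8'); cv2.imwrite("pics/b.png",b)
# dark mask mould in both
for n,im,roi in(("top",t,(300,195,365,265)),("side",s,(265,215,330,312))):
    m=np.zeros(im.shape[:2],'uint8'); x0,y0,x1,y1=roi
    m[y0:y1,x0:x1]=(im[y0:y1,x0:x1].max(2)<32)*255
    cs,_=cv2.findContours(m,0,2); c=max(cs,key=cv2.contourArea)
    print(n,cv2.contourArea(c),cv2.approxPolyDP(c,2.,True)[:,0].tolist())
# pad corners guesses
for u,v in((220,168),(386,204),(368,292),(195,253)): print(onz("top",u,v,8))
# lying sanity
E
```

```text
(570, 798, 3)
top 1094.5 [[326, 206], [314, 249], [336, 255], [349, 212]]
side 2965.5 [[280, 225], [274, 242], [276, 291], [281, 292], [276, 294], [276, 300], [311, 305], [315, 286], [317, 231]]
[704.2  166.39   8.  ]
[ 618.92 -187.43    8.  ]
[ 433.56 -142.11    8.  ]
[521.96 216.87   8.  ]
```

View pics/a.png

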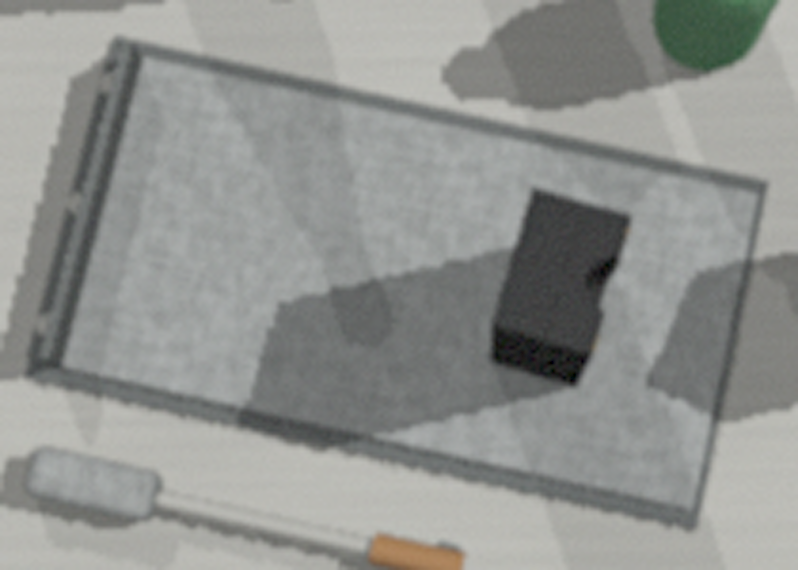

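View pics/b.png

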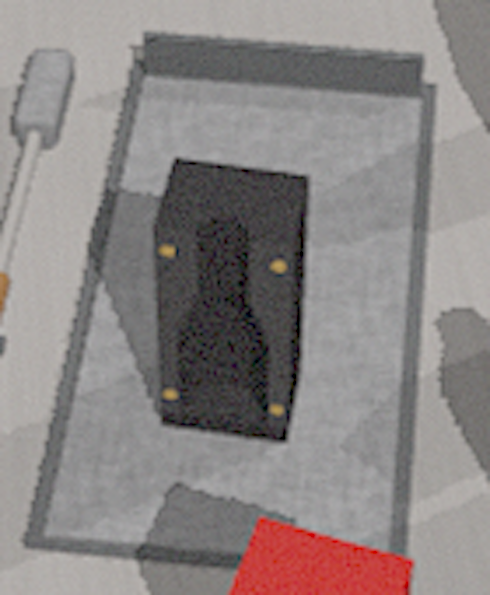

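Run:
```python
from h import *
T=lambda x,y:((x+.5)/3.8+185-.5,(y+.5)/3.8+155-.5)
S=lambda x,y:((x+.5)/3.5+230-.5,(y+.5)/3.5+180-.5)
m=[onz("top",*T(*p),168) for p in((535,190),(630,215),(598,352),(495,325))]
print("mould top",np.array(m)[:,:2]); 
ms=[onz("side",*S(*p),168) for p in((178,158),(308,178),(300,297-48),(157,222))]
print("side top (back L,back R)",np.array(ms[:2])[:,:2])
mb=[onz("side",*S(*p),8) for p in((163,425),(285,438))]
print("front bottom",np.array(mb)[:,:2])
st=[onz("top",*T(*p),8) for p in((143,57),(63,367))]+[onz("side",*S(*p),8) for p in((143,80),(423,95))]
print("stop",np.array(st)[:,:2])
pl=[onz("top",*T(*p),4) for p in((765,184),(693,522))]+[onz("side",*S(*p),4) for p in((26,545),)]
print("plate -x end",np.array(pl)[:,:2])
for e in ((m[0],m[1]),(m[3],m[2]),(m[0],m[3]),(m[1],m[2]),(st[0],st[1]),(st[3],st[2]),(pl[0],pl[1]),(mb[1],mb[0]),(ms[1],ms[0])):
    d=(e[0]-e[1])[:2]; print(np.hypot(*d),np.degrees(np.arctan2(d[1],d[0])))
```

```text
mould top [[588.09 -52.72]
 [575.08 -97.87]
 [509.52 -80.66]
 [523.33 -32.24]]
side top (back L,back R) [[527.17 -32.52]
 [590.24 -54.53]]
front bottom [[511.26 -78.06]
 [576.36 -95.32]]
stop [[700.51 161.51]
 [525.47 204.  ]
 [526.66 200.06]
 [704.31 164.23]]
plate -x end [[ 621.78 -188.01]
 [ 433.72 -140.47]
 [ 432.71 -143.54]]
46.98515373164997 73.9203110644786
50.34996934279657 74.08114505403971
67.92088207205015 -17.54869423182376
67.7766672619332 -14.707209840419345
180.12724798011072 -13.64215806091467
181.23035913911616 -11.401761552252328
193.97994772493212 -14.186898689749654
67.3456237944923 -14.8468166796651
66.80300429595529 -19.234538950491423
```

Run:
```python
from h import *
print("short",onz("top",380,137,158),"tall",onz("top",228,95,225))
print("short side",onz("side",403,273,158),"tall side",onz("side",401,141,225))
print("red base",[onz("side",u,v,0)[:2] for u,v in((295,405),(334,415),(342,395))])
print("red top",[onz("top",u,v,150)[:2] for u,v in((440,199),(470,209),(425,225),(452,245))])
# reachability
from scipy.spatial.transform import Rotation as R
def q(yaw,tilt=0): # tool z down, tool y at +90 from tool x; tool x along yaw
    x=np.array([np.cos(yaw),np.sin(yaw),0]); z=np.array([0,0,-1.]); return R.from_matrix(np.c_[x,np.cross(z,x),z]).as_quat()
for yd in (74.2,74.2-180,-15.8,164.2):
  for p in((545,-108,138),(552,-60,35),(571,12,35)):
    s=bot.solve_ik(np.array(p,float),q(np.radians(yd))); print(yd,p,s)
```

```text
short [ 717.87 -158.86  158.  ] tall [776.96 116.43 225.  ]
short side [ 718.   -160.01  158.  ] tall side [775.46 108.3  225.  ]
red base [array([ 520.83, -290.84]), array([ 582.38, -316.9 ]), array([ 602.04, -283.38])]
red top [array([ 598.45, -267.23]), array([ 578.45, -322.12]), array([ 549.94, -236.5 ]), array([ 511.79, -284.27])]
74.2 (545, -108, 138) [ 0.16  0.24 -0.37  0.   -0.96  2.71]
74.2 (552, -60, 35) [ 0.24  0.36 -0.48  0.   -0.72  2.62]
74.2 (571, 12, 35) [ 0.36  0.39 -0.45  0.   -0.74  2.5 ]
-105.8 (545, -108, 138) [ 0.16  0.24 -0.37  0.   -0.96 -0.43]
-105.8 (552, -60, 35) [ 0.24  0.36 -0.48  0.   -0.72 -0.52]
-105.8 (571, 12, 35) [ 0.36  0.39 -0.45  0.   -0.74 -0.64]
-15.8 (545, -108, 138) [ 0.16  0.24 -0.37  0.   -0.96  1.14]
-15.8 (552, -60, 35) [ 0.24  0.36 -0.48  0.   -0.72  1.05]
-15.8 (571, 12, 35) [ 0.36  0.39 -0.45  0.   -0.74  0.93]
164.2 (545, -108, 138) [ 0.16  0.24 -0.37  0.   -0.96 -2.  ]
164.2 (552, -60, 35) [ 0.24  0.36 -0.48 -0.   -0.72 -2.09]
164.2 (571, 12, 35) [ 0.36  0.39 -0.45 -0.   -0.74 -2.21]
```

```bash
cat >> h.py <<'E'
from scipy.spatial.transform import Rotation as R
def q(deg):
    a=np.radians(deg); x=np.array([np.cos(a),np.sin(a),0]); z=np.array([0,0,-1.]); return R.from_matrix(np.c_[x,np.cross(z,x),z]).as_quat()
def U(deg): a=np.radians(deg); return np.array([np.cos(a),np.sin(a),0])
E
python3 - <<'E'
from h import *
yaw=74.2; u=U(yaw); f=np.array([543,-88,140.])
p=bot.read_state()["tcp_pos"]
bot.line_to(p+[0,0,110],velocity=200)
bot.move_ptp(f-50*u+[0,0,160],q(yaw-180))
bot.move_gripper(40)
bot.line_to(f-45*u,velocity=150)
print(bot.read_state()["t"],bot.read_state()["width"])
bot.line_to(f-18*u,velocity=80)
F0=bot.read_state()["contact_force"]
for d in range(-12,49,5):
    bot.line_to(f+d*u,velocity=40); s=bot.read_state(); print(d,s["t"],(s["contact_force"]-F0),s["tcp_pos"])
bot.pause(.5)
t=bot.camera("top"); sd=bot.camera("side")
a=np.hstack([cv2.resize(t[130:330,170:420],None,fx=1.6,fy=1.6),cv2.resize(sd[170:370,200:450],None,fx=1.6,fy=1.6)])
save(a,"c"); save(t,"top1"); save(sd,"side1"); print(bot.read_state()["t"])
E
```

```text
5.875 40.31041797377624
-12 6.6667 [-0.67 -1.19 -1.42] [539.57 -99.62 139.9 ]
-7 6.9417 [ 0.25 -0.61 -0.78] [541.2  -94.61 140.  ]
-2 7.2167 [ 0.03 -0.81 -1.54] [542.61 -89.66 139.99]
3 7.4917 [ 0.96 -0.56 -0.6 ] [543.81 -84.81 139.89]
8 7.7667 [-0.87 -1.25 -0.91] [545.18 -80.01 139.91]
13 8.0417 [-0.84 -0.11 -1.02] [546.6  -75.16 139.95]
18 8.3167 [-0.81 -0.43 -1.38] [547.96 -70.42 139.96]
23 8.5917 [-0.18  0.25 -1.55] [549.37 -65.64 140.01]
28 8.8667 [-0.4   0.6  -1.21] [550.73 -60.82 140.01]
33 9.1417 [-0.1   0.17 -1.22] [552.06 -56.04 139.99]
38 9.4167 [ 0.11 -0.46 -1.23] [553.46 -51.2  140.04]
43 9.6917 [ 0.94 -0.23 -0.83] [554.78 -46.38 139.99]
48 9.9667 [ 0.48  0.26 -1.3 ] [556.13 -41.6  139.98]
10.5667
```

View pics/c.png

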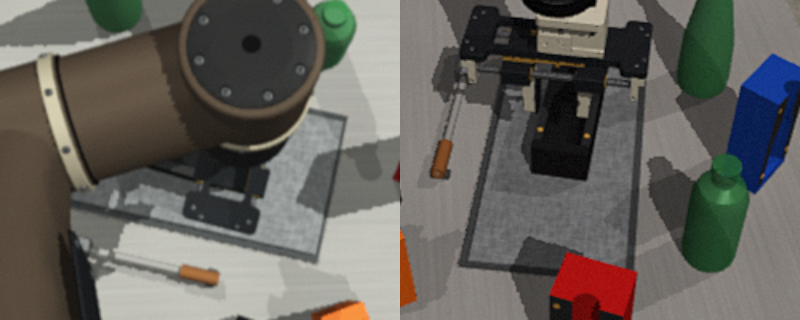

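Side view: the mould seems to be lying down, with its bottom end towards the camera at crop (533–588, 140–178). I'll back off and measure.

Run:
```python
from h import *
u=U(76.2); e=np.array([556,-40,140.])
bot.line_to(e-70*u,velocity=150)
t=bot.camera("top"); sd=bot.camera("side"); save(t,"top2"); save(sd,"side2")
b=cv2.resize(sd[180:350,230:370],None,fx=3.5,fy=3.5,interpolation=cv2.INTER_CUBIC)
save((255*(b/255.)**.5).astype('uint8'),"d"); print(bot.read_state()["t"])
```

```text
11.275
```

View pics/d.png

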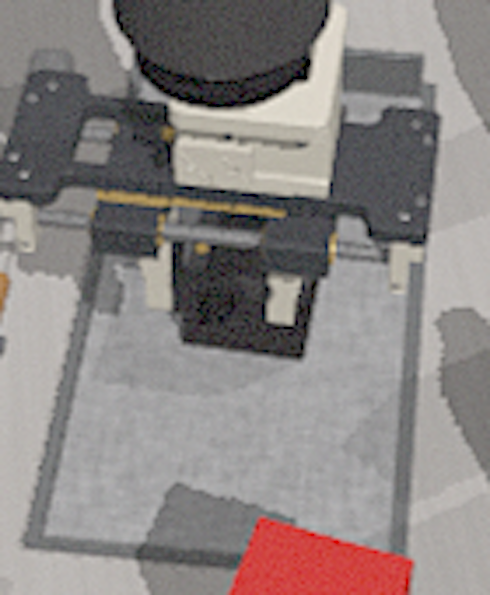

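The bottom end's lower edge runs from crop (183,340) to (303,357), so the mould is lying down.

Run:
```python
from h import *
S=lambda x,y:((x+.5)/3.5+230-.5,(y+.5)/3.5+180-.5)
a,b=[onz("side",*S(*p),8)for p in((183,340),(303,357))]; d=b-a
e=(a+b)/2; print(a,b,e,np.hypot(*d[:2]),np.degrees(np.arctan2(d[1],d[0]))+90)
u=U(76.2); v=np.array([-u[1],u[0],0]); c=np.array([614.5,182.5,8])
print("to stop",(c-e)@u,(c-e)@v)
```

```text
[528.67 -19.52   8.  ] [594.69 -40.44   8.  ] [561.68 -29.98   8.  ] 69.25187568126064 72.41894763918782
to stop 218.94603594534917 -0.6100568777816766
```

Run:
```python
from h import *
u=U(76.2); e=np.array([561.7,-30,24.])
bot.move_gripper(25)
bot.line_to(e-50*u+[0,0,116],velocity=150,ori=q(76.2-180))
bot.line_to(e-45*u,velocity=120)
F0=bot.read_state()["contact_force"]
f=lambda:-(bot.read_state()["contact_force"]-F0)@u
bot.line_to(e-14*u,velocity=80)
d=-14
while d<70:
    st=10 if d<36 else 1.5
    d+=st; bot.line_to(e+d*u,velocity=40 if st>5 else 20)
    s=bot.read_state(); F=f(); print(d,round(s["t"],2),round(F,1),((s["tcp_pos"]-e)@u).round(1))
    if F>22: break
bot.pause(.3); print(f(),bot.read_state()["moment"])
```

```text
-4 14.22 2.4 -4.3
6 14.62 2.8 5.9
16 15.03 2.3 15.8
26 15.43 2.8 26.0
36 15.82 2.6 36.1
37.5 16.07 4.5 37.3
39.0 16.32 4.5 38.8
40.5 16.57 5.8 40.4
42.0 16.82 2.7 42.0
43.5 17.07 2.9 43.6
45.0 17.32 2.5 45.1
46.5 17.57 4.0 46.6
48.0 17.82 4.8 47.7
49.5 18.07 10.9 47.8
51.0 18.32 17.8 47.8
52.5 18.57 25.6 47.8
25.817444824547405 [-9.1   0.04 -0.21]
```

Firm contact came at 47.8 mm, so the finger fronts are at 57.3 mm against an expected 59 mm. I'll back off and check.

Run:
```python
from h import *
u=U(76.2); e=np.array([561.7,-30,24.])
bot.line_to(e+44*u,velocity=20)
bot.line_to(e-30*u,velocity=120)
bot.line_to(e-30*u+[0,0,260],velocity=200)
bot.move_ptp(np.array([430,-280,330.]),q(-105))
t=bot.camera("top"); sd=bot.camera("side"); save(t,"top3"); save(sd,"side3")
g=lambda im:(255*(im/255.)**.6).astype('uint8')
a=g(cv2.resize(t[150:290,180:370],None,fx=4.2,fy=4.2,interpolation=cv2.INTER_CUBIC)); save(a,"e")
b=g(cv2.resize(sd[170:330,225:450],None,fx=3.5,fy=3.5,interpolation=cv2.INTER_CUBIC)); save(b,"f")
print(bot.read_state()["t"],bot.read_state()["tcp_pos"])
```

```text
22.775 [ 430.69 -279.12  329.39]
```

View pics/e.png

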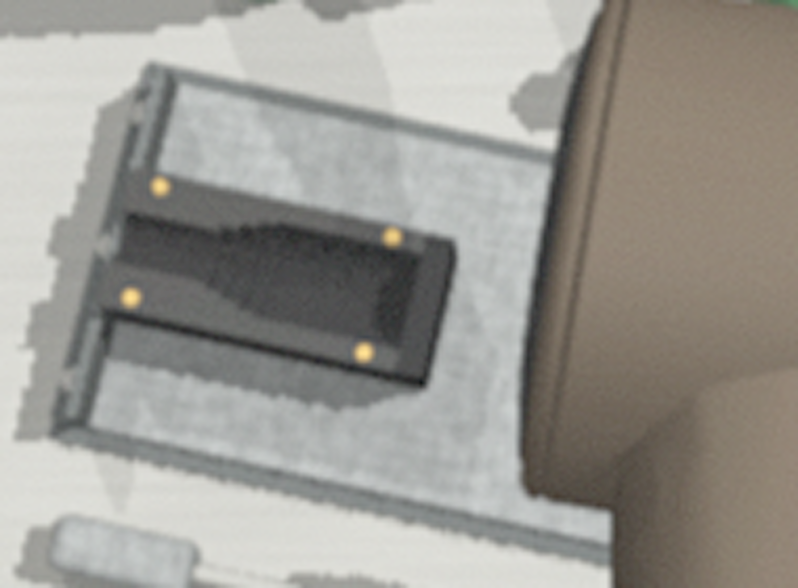

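View pics/f.png

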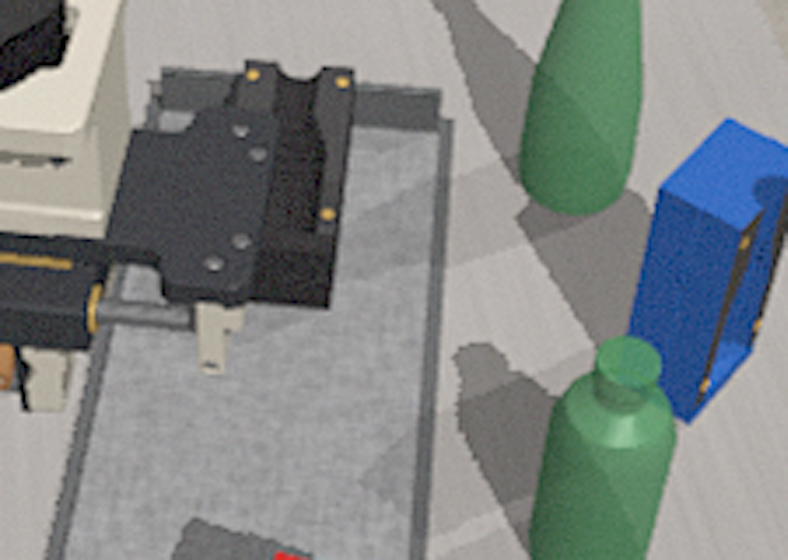

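Top view: the mould is lying hollow-up with its neck end on the stop bar at x≈100–130, and the swab and bottles have not moved. Now a numeric check of the mould's yaw and gap, and of whether anything else moved.

Run:
```python
from h import *
T=lambda x,y:((x+.5)/4.2+180-.5,(y+.5)/4.2+150-.5)
b=[onz("top",*T(*p),58)[:2] for p in((160,187),(392,236),(130,297),(364,352),(456,243),(428,383))]
an=lambda d:np.degrees(np.arctan2(d[1],d[0]))
print("yaw bolts",an(b[0]-b[1]),an(b[2]-b[3]),an(b[0]-b[2])+90,an(b[1]-b[3])+90,"end",an(b[4]-b[5])+90)
# stop line: near-face top edge (z=42) as seen beside the mould
s=[onz("top",*T(*p),42)[:2] for p in((166,80),(80,425))]; print("stop top edge yaw",an(s[0]-s[1])+90)
# bottom end via z8 edge to stop
u=U(76.2)[:2]; e=(b[4]+b[5])/2; print("bottom end centre",e,"dist to stop",(np.array([614.5,182.5])-e)@u)
for n in("top","side"):
    d=cv2.absdiff(cv2.imread(f"pics/{n}0.png"),cv2.imread(f"pics/{n}3.png")).max(2)
    for k,(x0,y0,x1,y1) in (dict(tall=(218,85,262,152),swab=(190,270,310,312)) if n=="top" else dict(tall=(370,133,412,232),short=(375,265,420,340))).items():
        print(n,k,"changed frac",(d[y0:y1,x0:x1]>40).mean())
```

```text
yaw bolts 76.81565125465382 75.56459844247205 75.54993931472427 76.22226228997745 end 78.18245197085014
stop top edge yaw 76.88022525527695
bottom end centre [571.55  26.35] dist to stop 161.88691453663841
top tall changed frac 0.31716417910447764
top swab changed frac 0.6148809523809524
side tall changed frac 0.0
side short changed frac 0.0
```

The mould is at 76.0°, the stop at about 76.5°, and the distance is 161.9 mm against 160, which is within calibration error. The side view shows both bottles unchanged, so I'll look at the full top view to explain the top-view differences.

View pics/top3.png

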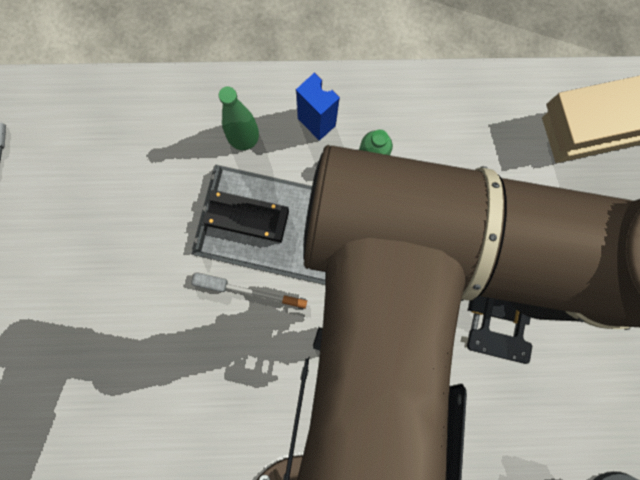

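Tall bottle (240,120), swab (190–307, 273–305) and short bottle (378,140) are where they started; the differences come from brightness and shadows. The gripper is clear at (500,330), so I'm handing in.

```bash
python3 -c "
from plant import bot
bot.pause(.3); s=bot.read_state(); print(s['t'],s['contact_force']); bot.close_job()"
```

```text
23.075 [0.36672454 0.89409555 0.60281157]
the job is handed in; nothing more can be done
```

I tipped the mould over with the fingers at about 132 mm up its front face. I then pushed its bottom end along the pad until it pressed on the stop bar with about 25 N, moved the arm clear and handed in at 23 s.

**Last checks**
- **Position:** the mould lies with its hollow up, and its top end sits along the stop bar in the top view.
- **Alignment:** its yaw from the four bolt heads averages about 76.0°. The stop measured about 76.9° on its top edge, and 76.2° was my estimate of the bed's direction.
- **Gap:** its bottom end is 161.9 mm from the stop face, against 160 mm when flush. That is within the roughly 2 mm calibration error, and the push stopped dead against the bar.
- **Bottles and swab:** they look unmoved in the last top view, and both bottles are pixel-identical in the side view.

**Checks that disagreed**
- The bottom-end edge alone gave a yaw of 78.2°, probably because that edge is short and blurred.
- The top-view pixel comparison flagged changes around the tall bottle and the swab. I put these down to brightness and the arm's shadow, since neither had moved in the picture.

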